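Free the indexing turntable and hold its plunger out

TASK

I am about to turn the panel on the indexing turntable to its next side. Release the table's clamp by swinging its hand lever a quarter turn anticlockwise (seen from above) to the released stop, handle pointing straight out; then take the black knob of the index plunger, pull it straight up against its spring as far as it will go, so that the pin is clear of its hole, and finish while holding it up there. Do not turn the table yourself, and leave the other things on the bench where they are.

Things in the scene. Friction and masses are not known exactly. Their poses are not given: they have to be found in the camera images.
- fixture: indexing turntable bolted to the bench. Origin: underside centre of its round base plate (376 mm across, 12 mm thick), on the table's vertical axis; z up. A pedestal carries the turning plate (200 mm across, top 74 mm above the bench) with a dark panel strapped on it (panel top 92 mm, bolts to 112 mm). On the fixture's own -x side stands the grey bracket of the index plunger
- table_angle (a joint): angle of the turning plate, rad, 0 where it stands now; the plunger's pin locks it, and once the pin is out only its bearing drag (1 N m) holds it
- plunger: index plunger, 114 mm from the table's axis: 12 mm steel pin with a black mushroom knob, sliding straight up in the bracket's arm (44 mm wide, top 104 mm above the bench). Origin on its axis, at the arm's top while seated; z up. Over the origin: fixed hex collar to 8 mm; knob neck, 19 mm across, 12 to 18 mm; 33 mm head, full width from 28 to 41 mm; top at 46 mm
- plunger_knob (a point): middle of the knob's head (34 mm above plunger's origin, 138 mm above the bench while seated); moves with the plunger. Grip it here across its 33 mm width, from above; free all round down to the arm's top
- plunger_travel (a joint): how far the plunger is pulled up, m: 0 seated, 0.018 against its stop. The pin sits 12 mm deep in its seat hole, so it leaves the hole at 0.012. A spring pulls it down with 8 N when seated, rising evenly to 16 N at the stop; it does not latch
- plunger_seat (a point): centre of the mouth of the seat hole (14 mm, in the steel index lug on the plate's rim), under the plunger, 72 mm above the bench
- clamp_lever: hand lever on a vertical axis on top of the rim clamp (dark strap and heel block at the side of the turntable, strap top 89 mm above the bench). Origin on its axis at bench level; it points along its own +y: steel hub 29 mm across up to 127 mm high, cranked arm, then a black round handle 17 mm thick, 46 to 96 mm out, its middle 136 to 140 mm above the bench
- lever_grip (a point): middle of the black handle, 67 mm out from the lever's axis, 138 mm above the bench; moves with the lever. Free room round it, above and below (strap top at 89 mm, panel bolts to 112 mm)
- lever_pivot (a point): on the lever's vertical axis, at handle height (138 mm)
- lever_angle (a joint): turn of the clamp lever, rad, anticlockwise from above: 0 = tight stop, handle along the turntable's rim; 1.571 = released stop, handle pointing straight out from the turntable's axis. Starts at or near tight (0 to 0.25); stays where it is left (0.22 N m of friction: 3 to 4 N at the handle)
- drill: bystander: cordless drill lying on its side, about 230 x 190 x 61 mm. Origin: on its underside, under the motor
- tape_roll: bystander: roll of masking tape lying flat, 104 mm across, 48 mm high. Origin: on its underside, about its middle
- tape_measure: bystander: tape measure standing on edge, 70 x 44 x 62 mm. Origin: on its underside, about its middle
- pliers: bystander: pliers lying flat, about 190 x 68 x 16 mm. Origin: on its underside, at the jaw pivot
- screwdriver: bystander: screwdriver lying on the bench. Origin: on its underside, about its middle
- angle_bracket: bystander: aluminium angle bracket, 90 x 40 x 60 mm. Origin: on its underside, about its middle

How it is judged:
On the way, in this order (a step that is already met when the one before it is completed fails the run):
1. the clamp lever is swung to its released stop (within 10 degrees) (value of joint lever_angle above 1.4 rad), for 0.2 s.
2. the fingers pull the plunger up against its stop (within 2.5 mm), its pin clear of the hole (value of joint plunger_travel above 0.0155 m and contact force between the fingers and plunger above 3 N), for 0.2 s.
At the end, for the whole second after the job is handed in: The clamp lever is within 10 degrees of its released stop; the plunger is pulled to within 2.5 mm of its 18 mm stop and held there by the fingers (more than 3 N between fingers and plunger); the turning plate is within 0.06 rad of where it stood (all of step 2 and value of joint lever_angle above 1.4 rad and value of joint table_angle between -0.06 and 0.06 rad); the arm keeps its last pose, push and grip.
It fails at once if the turning plate is turned by more than 0.06 rad (value of joint table_angle above 0.06 rad or value of joint table_angle below -0.06 rad).
It fails at once if another thing on the bench is shifted by more than 30 mm (distance of any of drill, tape_roll, tape_measure, pliers, screwdriver, angle_bracket from where it was at the start of the episode above 0.03 m).
It also fails if it takes over 48 s, if anything falls off the work surface, if the arm or the gripper's body presses on something with over 40 N, if the wrist force passes 120 N, or if a joint passes its speed limit or range.

ROBOT

A 7-joint arm with a two-finger parallel gripper is mounted at the origin on the work surface. World frame = base frame: x ahead of the robot, y to its left, z up, the work surface at z = 0. Lengths are in m, angles in rad, forces in N, time in s.
With the tool pointing down it reaches from about 0.35 to 0.9 m from the base axis. Payload 19.9 kg.
Tool frame: the origin (TCP) lies on the centre line of the jaws, within the pads' length; the fingertips stand 25 mm ahead of it and the grasp point (between the pads) lies 6 mm ahead of it (robot.nose_length is the z of the fingertips in the tool frame, in m); z points along the fingers, y is the line along which they close (so a half turn about z gives the same grasp; the last joint's range is limited). The gripper opens to 85 mm and grips with 20 to 120 N. Pads are 22 mm wide; open, the fingers measure 114 mm over their backs; the gripper's body (76 mm by 85 mm) begins 54 mm behind the grasp point. The pads swing forward as they close: fully open they stand 13 mm farther back than shut.
Start: joints at [1.272, 0.417, -0.01, 1.614, 0.005, 1.111, -0.053], TCP at [0.159, -0.604, 0.256] pointing down, gripper open.
Joint ranges: [-2.81, 2.81], [-0.39, 2.02], [-1.27, 1.25], [0.06, 2.57], [-1.19, 4.33], [0.19, 2], [-2.82, 2.82]. Speed limits (rad/s): [1.89, 1.89, 2.39, 2.39, 3.01, 3.01, 3.01].

INTERFACE

Orientations are given as a rotation vector (axis times angle).
In Python, from station import robot, cams, search_frame, outline_of gives the robot as it stands.
- The arm moves only by the shell command python3 -m handwheel 'ROWS' [FORCE]. ROWS is JSON, one flat list of numbers, 5 for each row, row after row: the shift along the tool's x, y, z in m, then the turn about the tool's z in rad, then the opening, from -1 (shut) to 1 (fully open). In form: [dx, dy, dz, yaw, claw, dx, dy, dz, yaw, claw, ...]. A call has 1 to 12 rows; each row is the pose to reach, as a shift and turn from the pose commanded when the call began, along the tool's axes at that moment; what a row does not reach only later rows make up. A row lasts 1/8 s, in which the tool goes at most 62.5 mm and 10.7 degrees, less where a joint would pass 70% of its speed; a pose out of reach is approached as far as the arm can. A call with a gripper value outside its range is refused whole. The fingers move at their own pace and stop on an object; FORCE is the grip in N (left out, the last holds). Time passes only in rows, so rows that repeat a pose let the fingers close. It gives the time, the measured TCP pose, the force, the opening and the grip force at its end, in the units of the state.
- robot.get_obs(): the state, without advancing time (a new reading comes with each control period).
- cams.capture(name): name is "scene" or "top" or "wrist"; returns a dict with "color" (384x512x3 uint8, red, green, blue), "camera_matrix" (3x3 intrinsics, pixels), "k1" (the pictures are not rectified: a ray, as slopes to the right and down, at radius r is drawn at 1 + k1 r^2 times it, then the intrinsics apply), "rvec" (rotation vector, rad) and "tvec" (3), from world to camera coordinates, as OpenCV has them. Camera axes: x right, y down, z forward; pixel columns grow to the right and rows downward; lengths in m; the calibration is good to about 2 mm. A picture is of the moment at which its call begins. There is no depth.
- robot.finish_job(): hands the job in; it is judged then, once.
Trained networks look in a picture, given as the dict that the camera call returned (one of the last four; its "shot" number tells which), for a name from the list of things; names that differ only in an ending like _2 or _b are one class to them, and where a whole thing is asked for, a point or a joint stands for the part that bears it (a point fixed in the world has none). Each returns a list of dicts, best first, with "conf" (0 to 1); they miss things now and then, are a little off and sometimes report something else, mostly with a low value. They report only what shows in the picture. A call takes as long as a camera call.
- search_frame(name, picture): "pixel" ([column, row] in pixels, amid what is visible of it).
- outline_of(name, picture): "region" (384x512 bool, what is visible of it) and "pixel" ([column, row] in pixels, amid what is visible of it).
The state is a dict: "clock": time; "joint_pos": joint angles; "qd": joint speeds; "joint_torque": joint torques, N m; "tool_pos": TCP position; "tool_rot": TCP orientation; "ft_force": force on the tool from outside, world axes, zero at the start; "moment": the same for the moment, N m; "opening": finger opening in m; "finger_force": force on a finger pad.
Only numpy, scipy, OpenCV 4.12 (cv2) and the standard library are available. Lean on these libraries where they do the work, as an engineer would, in place of code of your own. Each camera call takes 0.05 s, during which the arm holds its last target. There are 200 camera calls.

## Working session

There is one attempt and no reset: what is moved stays moved. The work goes in short steps, Python scripts to look and compute and a shell command to move; the robot and the scene stay as the last step left them, time stands still between calls to the robot, and variables do not carry over. Pictures are saved under pics/ and viewed, at most 10 in all, crops included, and the job is handed in when it is done.

```bash
mkdir -p pics
cat > h.py <<'E'
import numpy as np, cv2
from station import robot, cams, search_frame, outline_of
def ray(p,px):
    K=p["camera_matrix"];u=np.linalg.solve(np.array(K),[px[0],px[1],1.])[:2]
    s=u.copy()
    for _ in range(20): s=u/(1+p["k1"]*(s@s))
    R=cv2.Rodrigues(np.array(p["rvec"],float))[0];t=np.array(p["tvec"],float).ravel()
    return -R.T@t, R.T@np.array([s[0],s[1],1])
def atz(p,px,z):
    o,d=ray(p,px);return o+d*(z-o[2])/d[2]
def tri(obs):
    A=0;b=0
    for p,px in obs:
        o,d=ray(p,px);d=d/np.linalg.norm(d);M=np.eye(3)-np.outer(d,d);A=A+M;b=b+M@o
    return np.linalg.solve(A,b)
def proj(p,X):
    R=cv2.Rodrigues(np.array(p["rvec"],float))[0];c=R@np.array(X,float)+np.array(p["tvec"],float).ravel()
    s=c[:2]/c[2];s=s*(1+p["k1"]*(s@s));K=np.array(p["camera_matrix"]);return (K@[s[0],s[1],1])[:2]
E
python3 - <<'E'
from h import *
np.set_printoptions(precision=4,suppress=True)
P={n:cams.capture(n) for n in("scene","top","wrist")}
Z=dict(plunger_knob=.138,lever_grip=.138,lever_pivot=.138,plunger=.12,clamp_lever=.13,fixture=.09,plunger_seat=.072)
for n,p in P.items():
    cv2.imwrite(f"pics/{n}0.png",p["color"][...,::-1])
    print(n,"cam",ray(p,(256,192)))
    for k,z in Z.items():
        for r in search_frame(k,p)[:2]: print(n,k,round(r["conf"],2),np.array(r["pixel"]),atz(p,r["pixel"],z))
o=robot.get_obs();print(o["tool_pos"],o["tool_rot"],o["opening"],o["clock"],cv2.Rodrigues(np.array(o["tool_rot"],float))[0])
E
python3 -c "
import cv2,numpy as np
a=[cv2.imread(f'pics/{n}0.png') for n in('scene','top')]
cv2.imwrite('pics/a.png',cv2.resize(np.hstack(a),None,fx=.78,fy=.78))"
```

```text
scene cam (array([1.4545, 0.2498, 1.085 ]), array([-0.667 , -0.1784, -0.7235]))
scene plunger_knob 0.56 [262.3 169.2] [0.4682 0.01   0.138 ]
scene plunger_knob 0.5 [182.9 217.7] [ 0.7459 -0.1791  0.138 ]
scene lever_grip 0.55 [298.9 190.6] [0.5403 0.154  0.138 ]
scene lever_grip 0.31 [395.6 205.8] [0.532  0.4655 0.138 ]
scene lever_pivot 0.84 [300.4 193.2] [0.551 0.161 0.138]
scene plunger 0.61 [261.5 167.4] [0.4409 0.0004 0.12  ]
scene plunger 0.57 [119. 196.] [ 0.6954 -0.4319  0.12  ]
scene clamp_lever 0.48 [300.1 187.9] [0.5191 0.1549 0.13  ]
scene fixture 0.6 [260.9 219.5] [0.6545 0.0515 0.09  ]
scene plunger_seat 0.86 [259.7 220.2] [0.644  0.0447 0.072 ]
scene plunger_seat 0.74 [257.3 208.6] [0.596  0.0241 0.072 ]
top cam (array([ 0.3132, -0.0239,  1.4417]), array([ 0.1562,  0.029 , -0.9875]))
top plunger_knob 0.64 [258.4 209.5] [0.469  0.0065 0.138 ]
top lever_grip 0.56 [210.5 194.8] [0.5092 0.1449 0.138 ]
top lever_pivot 0.88 [207.5 199.2] [0.4963 0.153  0.138 ]
top plunger 0.65 [255.7 213.4] [0.4597 0.0145 0.12  ]
top fixture 0.79 [256.6 182.7] [0.5552 0.0146 0.09  ]
top plunger_seat 0.71 [256.5 179.4] [0.5685 0.0156 0.072 ]
wrist cam (array([ 0.223 , -0.5872,  0.3726]), array([-0.2475, -0.0606, -0.967 ]))
[ 0.1587 -0.6045  0.2562] [-3.1157 -0.4022  0.0001] 0.08533390250838498 1.2 [[ 0.9672  0.254  -0.0001]
 [ 0.254  -0.9672  0.0001]
 [-0.0001 -0.0001 -1.    ]]
```

View pics/a.png

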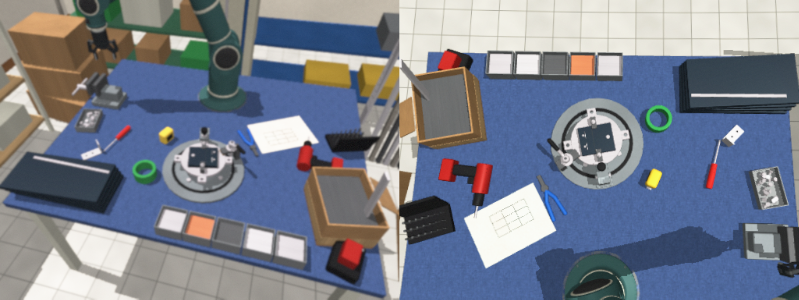

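View pics/wrist0.png

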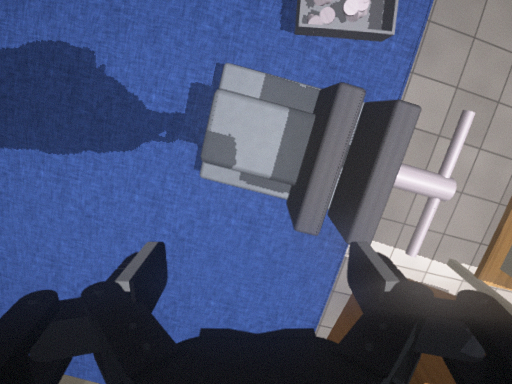

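The scene and top views show the turntable mid-bench, with the plunger knob at top pixel (258,209) and the clamp lever at about (205,197). The wrist view shows only the vise, so I'll zoom in on the turntable.

```bash
python3 -c "
import cv2,numpy as np
a=cv2.imread('pics/top0.png')[120:245,185:325];b=cv2.imread('pics/scene0.png')[145:270,200:340]
cv2.imwrite('pics/b.png',cv2.resize(np.vstack([np.hstack([a,b])]),None,fx=2.85*1,fy=2.85,interpolation=3))"
```

```text
(no output)
```

View pics/b.png

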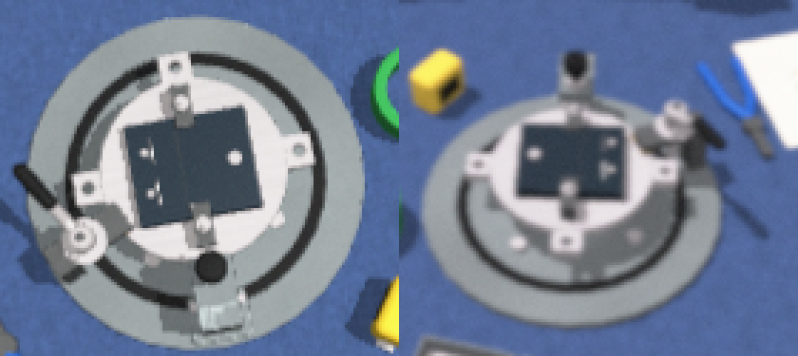

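Top crop: hub at about pixel (213.8,203.5), handle middle about (197.6,184.6), knob about (258.7,213.7).

Run:
```python
from h import *
np.set_printoptions(precision=4,suppress=True)
p=cams.capture("top");s=cams.capture("scene")
T=lambda x,y:(x/2.85+185,y/2.85+120)
S=lambda x,y:((x-399)/2.85+200,y/2.85+145)
C=atz(p,T(197,183),.012);print("C",C, atz(s,S(572,212),.012))
H=atz(p,T(82,238),.127);print("hub",H,atz(s,S(676,108),.127))
G=atz(p,T(36,184),.138);print("grip",G,atz(s,S(708,130),.138))
K=atz(p,T(211,267),.145);print("knob",K,atz(s,S(576,62),.14))
print(np.linalg.norm((H-C)[:2]),np.linalg.norm((K-C)[:2]),np.linalg.norm((G-H)[:2]))
for n in ("clamp_lever","plunger"):
  for q,nm in((p,"top"),(s,"scene")):
    for r in outline_of(n,q)[:1]:
        ys,xs=np.nonzero(r["region"]);print(n,nm,r["conf"],len(xs),r["pixel"],xs.min(),xs.max(),ys.min(),ys.max())
```

```text
C [0.5642 0.0245 0.012 ] [0.5915 0.0351 0.012 ]
hub [0.4856 0.1359 0.127 ] [0.4948 0.1406 0.127 ]
grip [0.5384 0.1831 0.138 ] [0.5327 0.1848 0.138 ]
knob [0.4563 0.0043 0.145 ] [0.4581 0.0068 0.14  ]
0.13628597766000736 0.10976122094044327 0.07084283272932741
clamp_lever top 0.71 230 [203.5, 192.1] 191 218 178 207
clamp_lever scene 0.73 150 [303.5, 189.5] 293 313 181 197
plunger scene 0.64 67 [259.8, 165.2] 257 265 163 172
```

```bash
python3 -m handwheel '[0.28,-0.33,-0.04,-0.2,1, 0.28,-0.33,-0.04,-0.2,1, 0.28,-0.33,-0.04,-0.2,1, 0.28,-0.33,-0.04,-0.2,1, 0.28,-0.33,-0.04,-0.2,1, 0.28,-0.33,-0.04,-0.2,1, 0.28,-0.33,-0.04,-0.2,1, 0.28,-0.33,-0.04,-0.2,1, 0.28,-0.33,-0.04,-0.2,1, 0.28,-0.33,-0.04,-0.2,1]' 30
cat >> h.py <<'E'
def delta(X,deg=None):
    "rows' dx,dy,dz to TCP X; yaw so that tool y points at deg (world)"
    o=robot.get_obs();R=cv2.Rodrigues(np.array(o["tool_rot"],float))[0]
    a=np.degrees(np.arctan2(R[1,1],R[0,1]));d=R.T@(np.array(X)-o["tool_pos"])
    y=None if deg is None else -np.radians((deg-a+180)%360-180)
    print("tcp",np.round(o["tool_pos"],4),"ydir",round(a,1),"delta",np.round(d,4),"yaw",y,"t",o["clock"],"q",np.round(o["joint_pos"],2),"f",np.round(o["ft_force"],1),"op",o["opening"])
E
python3 -c "
from h import *
delta([.535,.183,.28],-50)"
```

```text
clock: 2.75
tool_pos: [0.3453, -0.2151, 0.2961]
tool_rot: [-3.06, -0.709, 0.0]
ft_force: [-0.2, 0.0, -0.1]
opening: 0.0853
finger_force: 0.0
tcp [ 0.3453 -0.2151  0.2961] ydir -63.9 delta [ 0.3454 -0.2742  0.0162] yaw -0.24311070139380783 t 2.75 q [ 0.85 -0.02 -0.36  2.06 -0.01  1.1  -0.62] f [-0.2  0.  -0.1] op 0.08529058232345234
```

```bash
python3 -m handwheel '[0.345,-0.274,0.016,-0.24,1, 0.345,-0.274,0.016,-0.24,1, 0.345,-0.274,0.016,-0.24,1, 0.345,-0.274,0.016,-0.24,1, 0.345,-0.274,0.016,-0.24,1, 0.345,-0.274,0.016,-0.24,1, 0.345,-0.274,0.016,-0.24,1, 0.345,-0.274,0.016,-0.24,1, 0.345,-0.274,0.016,-0.24,1, 0.345,-0.274,0.016,-0.24,1, 0.345,-0.274,0.016,-0.24,1, 0.345,-0.274,0.016,-0.24,1]'
python3 - <<'E'
from h import *
np.set_printoptions(precision=4,suppress=True)
delta([.535,.183,.28],-50)
p=cams.capture("wrist");im=p["color"][...,::-1].copy();cv2.imwrite("pics/w1.png",im)
for k,z in dict(lever_grip=.138,lever_pivot=.138,clamp_lever=.135,plunger_knob=.138).items():
    for r in search_frame(k,p)[:2]: print(k,round(r["conf"],2),np.array(r["pixel"]),atz(p,r["pixel"],z))
for X in ([.4856,.1359,.127],[.538,.183,.138]): print(proj(p,X))
E
```

```text
clock: 4.25
tool_pos: [0.5346, 0.1832, 0.2805]
tool_rot: [2.953, 1.071, 0.001]
ft_force: [0.7, 0.5, -0.1]
opening: 0.0852
finger_force: 0.0
tcp [0.5346 0.1832 0.2805] ydir -50.1 delta [0.0002 0.0004 0.0005] yaw -0.0024134198537129367 t 4.25 q [ 0.2   0.37 -0.73  1.72  0.27  1.15 -1.49] f [ 0.7  0.5 -0.1] op 0.08519959499493888
lever_grip 0.82 [255.8 212.1] [0.5183 0.1713 0.138 ]
lever_pivot 0.61 [256.1 225. ] [0.509  0.1632 0.138 ]
clamp_lever 0.55 [255.9 211.3] [0.5181 0.1711 0.135 ]
plunger_knob 0.6 [334.3 332.6] [0.4694 0.026  0.138 ]
[262.3397 255.1597]
[259.9388 187.4286]
```

View pics/w1.png

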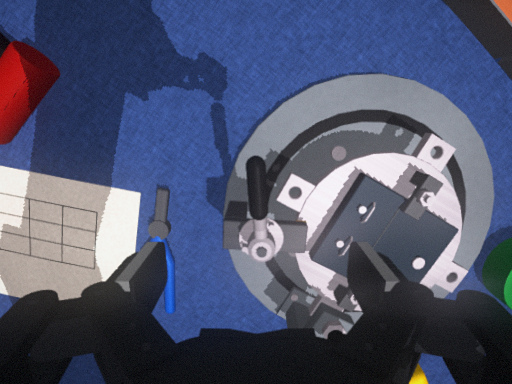

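The wrist view shows the handle from (257,218) to (255,157) with its middle near (256.5,187), the hub top at (261,246), and the knob hidden behind the right finger.

Run:
```python
from h import *
np.set_printoptions(precision=4,suppress=True)
p=cams.capture("wrist")
H=atz(p,(261,247),.127);G=atz(p,(256.5,188),.138);print(H,G)
a=np.degrees(np.arctan2(*(G-H)[[1,0]]));print("dir",a,np.linalg.norm((G-H)[:2]))
H=(H+np.array([.4875,.137,.127]))/2
C=np.array([.564,.0245])
r=np.degrees(np.arctan2(*(H[:2]-C)[::-1]));print("released dir",r)
G=H[:2]+.067*np.array([np.cos(np.radians(a)),np.sin(np.radians(a))]);print("G",G)
delta([*G,.144],a-90)
# swing, in tool axes after alignment: x along handle, y = a-90 (z down)
for t in np.radians(np.arange(0,100,10)):
    print(round(t,3),[round(v,3) for v in (.067*(np.cos(t)-1),-.067*np.sin(t))])
```

```text
[0.4914 0.1432 0.127 ] [0.5356 0.1857 0.138 ]
dir 43.87464763979098 0.06135103027911153
released dir 122.8283647818035
G [0.5377 0.1865]
tcp [0.5345 0.1839 0.2803] ydir -50.1 delta [0.0042 0.     0.1363] yaw -0.06898141876383457 t 4.55 q [ 0.2   0.37 -0.73  1.72  0.27  1.15 -1.49] f [-0.3  0.2 -0.7] op 0.08499232018237557
0.0 [np.float64(0.0), np.float64(-0.0)]
0.175 [np.float64(-0.001), np.float64(-0.012)]
0.349 [np.float64(-0.004), np.float64(-0.023)]
0.524 [np.float64(-0.009), np.float64(-0.033)]
0.698 [np.float64(-0.016), np.float64(-0.043)]
0.873 [np.float64(-0.024), np.float64(-0.051)]
1.047 [np.float64(-0.033), np.float64(-0.058)]
1.222 [np.float64(-0.044), np.float64(-0.063)]
1.396 [np.float64(-0.055), np.float64(-0.066)]
1.571 [np.float64(-0.067), np.float64(-0.067)]
```

```bash
python3 -m handwheel '[0.002,0,0.06,-0.05,0.2, 0.002,0,0.1,-0.05,0, 0.002,0,0.133,-0.05,0, 0.002,0,0.133,-0.05,0, 0.002,0,0.133,-0.05,-1, 0.002,0,0.133,-0.05,-1, 0.002,0,0.133,-0.05,-1, 0.002,0,0.133,-0.05,-1, 0.002,0,0.133,-0.05,-1]' 20
python3 -c "
from h import *
delta([.535,.183,.147],-47)"
```

```text
clock: 5.68
tool_pos: [0.5368, 0.1855, 0.1489]
tool_rot: [2.925, 1.146, 0.004]
ft_force: [-1.3, -0.1, 8.0]
opening: 0.0164
finger_force: 21.1
tcp [0.5368 0.1855 0.1489] ydir -47.2 delta [-0.003   0.0006  0.0019] yaw -0.0036757750620548947 t 5.675 q [ 0.13  0.53 -0.67  1.84  0.41  0.92 -1.55] f [-1.3 -0.1  8. ] op 0.016359000973602832
```

```bash
python3 -m handwheel '[-0.001,-0.012,0,-0.175,-1, -0.004,-0.023,0,-0.349,-1, -0.009,-0.033,0,-0.524,-1, -0.016,-0.043,0,-0.698,-1, -0.024,-0.051,0,-0.873,-1, -0.033,-0.058,0,-1.047,-1, -0.044,-0.063,0,-1.222,-1, -0.044,-0.063,0,-1.222,-1]'
python3 -c "
from h import *
delta([.535,.183,.147],33)"
```

```text
clock: 6.68
tool_pos: [0.461, 0.2017, 0.1487]
tool_rot: [1.734, 2.618, 0.002]
ft_force: [-4.1, -0.2, 13.7]
opening: 0.0164
finger_force: 21.3
tcp [0.461  0.2017 0.1487] ydir 23.0 delta [-0.0461  0.0608  0.0019] yaw -0.1752249624867567 t 6.675 q [ 0.32  0.54 -0.99  1.99  0.57  0.93 -0.57] f [-4.1 -0.2 13.7] op 0.016355324131069455
```

```bash
python3 -m handwheel '[0,-0.006,0,-0.09,-1, -0.001,-0.010,0,-0.15,-1, -0.001,-0.012,0,-0.18,-1, -0.001,-0.012,0,-0.18,-1]'
python3 -c "
from h import *
delta([.535,.183,.147],33)
print(robot.get_obs()['moment'])"
```

```text
clock: 7.18
tool_pos: [0.4508, 0.1964, 0.1487]
tool_rot: [1.495, 2.761, 0.002]
ft_force: [-5.2, -0.2, 16.4]
opening: 0.0164
finger_force: 22.1
tcp [0.4508 0.1964 0.1487] ydir 33.1 delta [-0.0573  0.0632  0.0019] yaw 0.0021883429715607305 t 7.175 q [ 0.37  0.54 -1.05  2.01  0.59  0.93 -0.41] f [-5.2 -0.2 16.4] op 0.016357369050385467
[-0.13593228  1.14175784 -0.24290158]
```

```bash
python3 -m handwheel '[0,-0.003,0,-0.04,-1, 0,-0.005,0,-0.07,-1, 0,-0.005,0,-0.07,-1]'
python3 - <<'E'
from h import *
np.set_printoptions(precision=4,suppress=True)
delta([.535,.183,.147],33)
print(robot.get_obs()['moment'])
E
```

```text
clock: 7.55
tool_pos: [0.4467, 0.1936, 0.1487]
tool_rot: [1.398, 2.812, 0.002]
ft_force: [-4.3, -1.2, 15.9]
opening: 0.016
finger_force: 22.0
tcp [0.4467 0.1936 0.1487] ydir 37.1 delta [-0.0618  0.064   0.0019] yaw 0.07208136937374666 t 7.55 q [ 0.39  0.54 -1.07  2.02  0.6   0.93 -0.35] f [-4.3 -1.2 15.9] op 0.015993627522674032
[-0.1349  0.9333 -0.2508]
```

```bash
python3 -m handwheel '[0,-0.003,0,-0.04,-1, 0,-0.005,0,-0.06,-1, 0,-0.005,0,-0.06,-1]'
python3 - <<'E'
from h import *
np.set_printoptions(precision=4,suppress=True)
delta([.535,.183,.147],33)
print(robot.get_obs()['moment'])
p=cams.capture("wrist");cv2.imwrite("pics/w2.png",p["color"][...,::-1])
E
```

```text
clock: 7.92
tool_pos: [0.4461, 0.1925, 0.1493]
tool_rot: [1.313, 2.849, 0.015]
ft_force: [28.9, 19.7, -20.1]
opening: 0.0162
finger_force: 33.3
tcp [0.4461 0.1925 0.1493] ydir 40.5 delta [-0.065   0.0613  0.003 ] yaw 0.13126470258831938 t 7.925 q [ 0.41  0.54 -1.08  2.03  0.61  0.92 -0.3 ] f [ 28.9  19.7 -20.1] op 0.016157169374035062
[ 4.031  -5.9052 -0.5155]
```

View pics/w2.png

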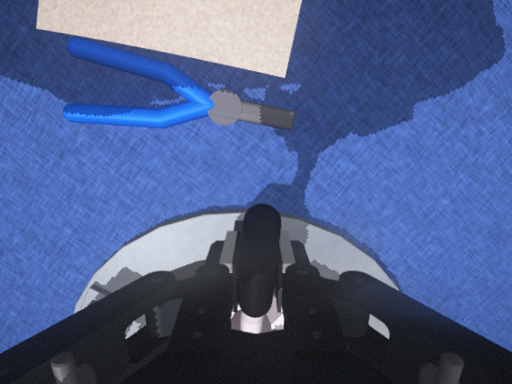

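The handle is gripped and force has jumped to about 35 N against the stop, so the lever is at its released stop. Next I'll let go, lift, and move over the knob.

```bash
python3 -m handwheel '[0,0.005,0,0.05,-1, 0,0.005,0,0.05,-0.3, 0,0.005,0,0.05,-0.3, 0,0.005,0,0.05,-0.2, 0,0.005,-0.03,0.05,-0.2, 0,0.005,-0.08,0.05,0, 0,0.005,-0.12,0.05,1, 0,0.005,-0.12,0.05,1]'
python3 - <<'E'
from h import *
delta([.457,.006,.27],100)
E
```

```text
clock: 8.98
tool_pos: [0.4467, 0.1938, 0.2696]
tool_rot: [1.383, 2.817, 0.003]
ft_force: [0.3, -0.3, -2.0]
opening: 0.0769
finger_force: 0.0
tcp [0.4467 0.1938 0.2696] ydir 37.7 delta [-0.1549 -0.1067 -0.0004] yaw -1.0875374036076766 t 8.975 q [ 0.54  0.37 -1.22  1.91  0.38  1.13 -0.16] f [ 0.3 -0.3 -2. ] op 0.07693207037835255
```

```bash
python3 -m handwheel '[-0.155,-0.107,0,-1.08,1, -0.155,-0.107,0,-1.08,1, -0.155,-0.107,0,-1.08,1, -0.155,-0.107,0,-1.08,1, -0.155,-0.107,0,-1.08,1, -0.155,-0.107,0,-1.08,1, -0.155,-0.107,0,-1.08,1, -0.155,-0.107,0,-1.08,1, -0.155,-0.107,0,-1.08,1]'
python3 - <<'E'
from h import *
np.set_printoptions(precision=4,suppress=True)
delta([.457,.006,.144],100)
p=cams.capture("wrist");cv2.imwrite("pics/w3.png",p["color"][...,::-1])
for k,z in dict(plunger_knob=.138,plunger=.13).items():
    for r in search_frame(k,p)[:2]: print(k,round(r["conf"],2),np.array(r["pixel"]),atz(p,r["pixel"],z))
print(proj(p,[.457,.006,.15]))
t=cams.capture("top")
for k,z in dict(plunger_knob=.138,lever_grip=.138,lever_pivot=.138).items():
    for r in search_frame(k,t)[:1]: print(k,round(r["conf"],2),np.array(r["pixel"]),atz(t,r["pixel"],z))
E
```

```text
clock: 10.1
tool_pos: [0.4558, 0.0054, 0.267]
tool_rot: [0.259, -3.13, -0.0]
ft_force: [0.8, -0.1, -0.2]
opening: 0.0852
finger_force: 0.0
tcp [0.4558 0.0054 0.267 ] ydir 99.4 delta [-0.0013  0.0004  0.123 ] yaw -0.009696315382704794 t 10.1 q [ 1.02  0.29 -1.25  1.97  0.31  1.09  1.37] f [ 0.8 -0.1 -0.2] op 0.08523175787963948
plunger_knob 0.68 [255.6 192.2] [0.4539 0.0042 0.138 ]
plunger 0.86 [255.6 196.4] [0.4597 0.0051 0.13  ]
[257.1965 200.1496]
lever_grip 0.49 [207. 209.] [0.468  0.1533 0.138 ]
lever_pivot 0.85 [205.4 207.3] [0.4728 0.1581 0.138 ]
```

View pics/w3.png

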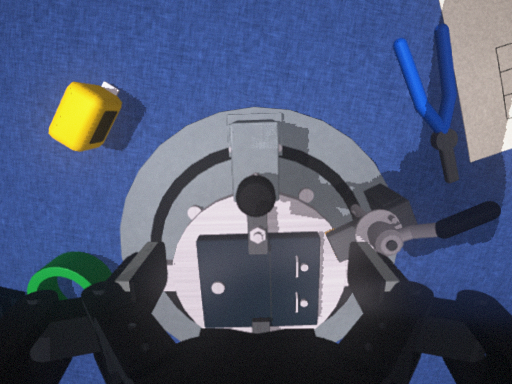

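The view shows the lever released and pointing outward at right, with handle tip at (490,212) and hub at (390,243). The knob is centred between the fingers at (256,195), within about 1 mm of the TCP, so I'll go straight down.

```bash
python3 -m handwheel '[0,0,0.04,0,1, 0,0,0.08,0,1, 0,0,0.11,0,1, 0,0,0.126,0,1, 0,0,0.126,0,1, 0,0,0.126,0,-1, 0,0,0.126,0,-1, 0,0,0.126,0,-1, 0,0,0.126,0,-1, 0,0,0.126,0,-1]' 70
python3 - <<'E'
from h import *
delta([.455,.0045,.141],100)
E
```

```text
clock: 11.7
tool_pos: [0.4566, 0.0044, 0.1422]
tool_rot: [-0.261, 3.13, -0.003]
ft_force: [-4.0, -8.3, 20.6]
opening: 0.0308
finger_force: 67.4
tcp [0.4566 0.0044 0.1422] ydir 99.5 delta [0.0016 0.0004 0.0012] yaw -0.00840879052768759 t 11.7 q [ 0.8   0.48 -1.05  2.1   0.56  0.87  1.16] f [-4.  -8.3 20.6] op 0.03078667386675946
```

```bash
python3 -m handwheel '[0,0,-0.006,0,-1, 0,0,-0.012,0,-1, 0,0,-0.016,0,-1, 0,0,-0.018,0,-1, 0,0,-0.018,0,-1]'
python3 - <<'E'
from h import *
delta([.455,.0045,.159],100)
E
```

```text
clock: 12.32
tool_pos: [0.4563, 0.0043, 0.1592]
tool_rot: [-0.26, 3.13, -0.001]
ft_force: [8.4, -5.3, -15.8]
opening: 0.0307
finger_force: 70.4
tcp [0.4563 0.0043 0.1592] ydir 99.5 delta [0.0012 0.0004 0.0002] yaw -0.008490349748249653 t 12.325 q [ 0.83  0.46 -1.08  2.08  0.52  0.9   1.19] f [  8.4  -5.3 -15.8] op 0.030686811253077456
```

```bash
python3 -m handwheel '[0,0,-0.001,0,-1, 0,0,-0.002,0,-1, 0,0,-0.002,0,-1, 0,0,-0.002,0,-1]'
python3 - <<'E'
from h import *
delta([.455,.0045,.159],100)
p=cams.capture("scene");cv2.imwrite("pics/s4.png",cv2.resize(p["color"][130:260,200:340,::-1],None,fx=4,fy=4))
E
```

```text
clock: 12.82
tool_pos: [0.4562, 0.0043, 0.1606]
tool_rot: [-0.261, 3.13, -0.0]
ft_force: [14.1, -4.4, -30.7]
opening: 0.0305
finger_force: 73.7
tcp [0.4562 0.0043 0.1606] ydir 99.5 delta [0.0011 0.0004 0.0016] yaw -0.008453862071510507 t 12.825 q [ 0.83  0.45 -1.09  2.08  0.52  0.9   1.19] f [ 14.1  -4.4 -30.7] op 0.03050632773740505
```

View pics/s4.png

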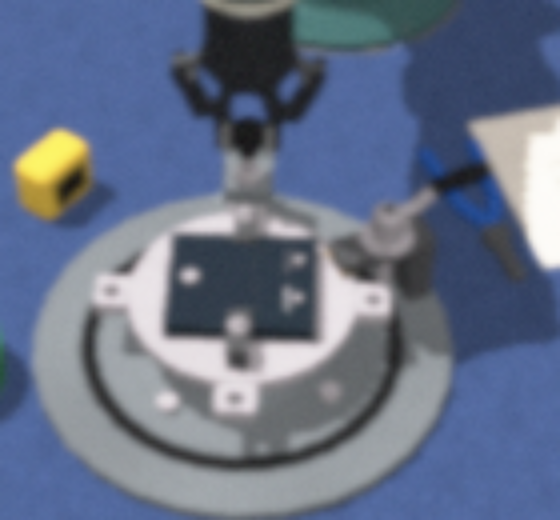

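Fz jumped from 16 to 31 N over 1.4 mm and the total rise is 18.4 mm, so the plunger is on its stop. The picture shows the knob held at (247,135) and the lever pointing outward. I'll hold briefly to check for creep, then hand in.

```bash
python3 -m handwheel '[0,0,0,0,-1, 0,0,0,0,-1, 0,0,0,0,-1, 0,0,0,0,-1]' && python3 -c "
from station import robot
o=robot.get_obs();print(o['ft_force'],o['tool_pos'])
if o['ft_force'][2]<-18: print(robot.finish_job())"
```

```text
clock: 13.38
tool_pos: [0.4562, 0.0043, 0.1606]
tool_rot: [-0.261, 3.13, -0.0]
ft_force: [13.0, -4.6, -31.0]
opening: 0.0306
finger_force: 73.7
[ 12.95717832  -4.61751894 -31.0382897 ] [0.45618278 0.00425597 0.16064858]
the job is handed in; nothing more can be done
None
```

The clamp lever is at its released stop and the gripper is holding the index plunger up against its stop; I handed the job in at about 13.4 s, with no pass or fail result returned.

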